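Wedge the lamp stand level

ROBOT

A 6-joint arm with a two-finger parallel gripper is mounted at the origin on the work surface. World frame = base frame: x ahead of the robot, y to its left, z up, the work surface at z = 0. Lengths are in mm, angles in rad, forces in N, time in s.
With the tool pointing down it reaches from about 350 to 975 mm from the base axis. Payload 7.1 kg.
Tool frame: the origin (TCP) lies at the very end of the fingers, on their centre line; the grasp point (between the pads) lies 19 mm behind it; x points along the fingers, y is the direction in which the jaws open and shut, and the axes are right-handed (so a half turn about x gives the same grasp; the last joint's range is limited). The gripper opens to 88 mm and grips with 3 to 60 N. Pads are 20 mm wide; open, the fingers measure 115 mm over their backs; the gripper's body (75 mm by 178 mm) begins 61 mm behind the grasp point.
Start: joints at [1.223, 0.423, 1.63, -0, 1.089, -0.019], TCP at [201.785, 591.513, 183.075] pointing down, gripper open.
Joint ranges: [-3, 3], [-0.9, 2.11], [0.09, 2.58], [-1.31, 4.45], [0.11, 2.69], [-2.54, 2.54]. Speed limits (rad/s): [2.39, 2.39, 3.01, 3.14, 3.14, 3.14].

INTERFACE

Orientations are given as a rotation vector (axis times angle).
In Python, from workcell import ctrl gives the robot as it stands. The module is installed in compiled form; this text tells all that it offers.
- The arm moves only by the tool carry_out, never from a script. Its argument "commands" is a list of rows, each a list of 6 numbers: the shift along the tool's x, y, z in m, then the turn, a rotation vector about the tool's x, y, z in degrees. In form: [[tx, ty, tz, rx, ry, rz], ...]. A call has 1 to 8 rows; each row shifts and turns the pose as measured when the row begins, along the tool's axes as they then stand; what a row does not reach is not made up. A row lasts 1/8 s, in which the tool goes at most 62.5 mm and 10.7 degrees, less where a joint would pass 70% of its speed; a pose out of reach is approached as far as the arm can. A call with a gripper value outside its range is refused whole. "grip" is the closure, from 0 (fully open) to 1 (shut), set as the call begins (left out, the last holds). The fingers move at their own pace and stop on an object; the grip force is fixed at half the most. Time passes only in rows, so rows that do not move let the fingers close. It gives the time, the measured TCP pose, the force and the opening at its end, in the units of the state.
- ctrl.get_obs(): the state, without advancing time (a new reading comes with each control period).
- ctrl.get_image(name): name is "scene" or "top" or "wrist"; returns a dict with "pixels" (420x560x3 uint8, blue, green, red), "intrinsics" (3x3 intrinsics, pixels), "rvec" (rotation vector, rad) and "tvec" (3), from world to camera coordinates, as OpenCV has them. Camera axes: x right, y down, z forward; pixel columns grow to the right and rows downward; lengths in mm; the calibration is good to about 2 mm. A picture is of the moment at which its call begins. There is no depth.
- ctrl.close_job(): hands the job in, once; it reports no verdict.
The state is a dict: "t": time; "qpos": joint angles; "qvel": joint speeds; "joint_torque": joint torques, N m; "ee_pos": TCP position; "orientation": TCP orientation; "ft_force": force on the tool from outside, world axes, zero at the start; "moment": the same for the moment, N m; "width": finger opening in mm.
Only numpy, scipy, OpenCV 4.12 (cv2) and the standard library are available. Lean on these libraries where they do the work, as an engineer would, in place of code of your own. Each camera call takes 0.05 s, during which the arm holds its last target. There are 200 camera calls.

TASK

The lamp stand rocks low on one side. Pick up the orange wedge and ease it, thin end first and lying flat on the desk, under the stand's steel glide foot (below the small brass nut on the plate), going in from the low side straight towards the opposite side, until the bubble of the level on the plate sits centred between its two black lines; then let go. Work gently: never ram or force the wedge, do not push on the stand itself, and leave the other things on the desk where they are.

Things in the scene. Friction and masses are not known exactly. Their poses are not given: they have to be found in the camera images.
- stand: Lamp stand, fixed in place. Origin on the desk below the middle of its grey plate (150 mm x, 200 mm y, 8 mm thick, top 38 mm up when level); z up, y from the low to the high side. It rocks on two legs with rubber pads at y = +85, x = +-50 mm. At the start the low side is 2.5 degrees down on a stub leg at x = +50, y = -85. 0.6 degree past level it meets a hard stop and a wedge jams.
- glide_spot (a point): Point on the desk below the steel glide foot (x -50, y -85 mm from the stand; its axes). A brass nut on the plate marks it. The foot is a 16 mm wide dome, seized at a height that differs each time: tip 4.6 to 12.6 mm over the desk at the start, 12 to 20 mm when level. It loads a wedge with some 4 to 8 N. The wedge goes in along +y; the plate's low edge is 15 mm to -y of here.
- bubble (a joint): White bubble (18 mm long) in the level's green vial, m along the stand's +y: 0 = centred between the two black lines (24 mm clear between them), +0.0325 at the start, negative if the low side is raised too far. 13 mm per degree of tilt; under load about 1 mm for each mm the wedge moves in.
- level_mid (a point): Middle of the level on the plate (20 mm to the stand's +x of the plate's middle), on the vial's axis, about 51 mm up. The level is 140 mm long along the stand's y, 34 mm wide, top 64 mm up.
- column_foot (a point): Foot, at desk height, of the steel lamp column on the plate (x -50, y +70 mm from the stand): 18 mm thick, up to 280 mm high, with an arm to the stand's +y carrying the hanging brass bayonet socket.
- wedge_head (a point): Centre of the orange plastic wedge's head, 18 mm above its underside: a block 28 mm wide (x, grip across this), 30 long (y), 36 high. From its front face the ramp runs 112 mm along +y, 28 wide, falling from 27 mm thick to 2.5 mm at the tip. z up. 120 g. Lies flat on the desk; stays where it is left under load.
- wedge_tip (a point): Middle of the wedge's thin end, on the underside, 127 mm along the wedge's +y from the middle of the head. Axes as the wedge's.
- insulator: Bystander: green glass insulator, 60 mm wide, 62 mm high. Origin under its centre.
- relay: Bystander: grey plastic relay, 30 x 42 x 40 mm. Origin under its centre.
- bumper: Bystander: round black rubber desk bumper, 44 mm wide, 20 mm high. Origin under its centre.
- busbar: Bystander: copper bus bar, 100 x 20 x 6 mm, lying flat. Origin under its centre.
There are look-alikes about, which are no part of the job. Leave any blue or turquoise look-alike of the part that bears wedge_head alone.

How it is judged (in metres and radians):
On the way, in this order (a step that is already met when the one before it is completed fails the run):
1. the wedge lies flat on the desk, pointing in under the plate's low edge in line with the glide foot, before the level has come near centre (angle between wedge_head's own z axis and vertical below 0.06 rad and height (world z) of wedge_head below 0.021 m and x of wedge_tip in the frame of glide_spot between -0.012 and 0.012 m and y of wedge_tip in the frame of glide_spot above -0.012 m and y of wedge_head in the frame of glide_spot below -0.05 m and value of joint bubble above 0.01 m).
2. the wedge carries the foot and the bubble is centred (contact force between wedge and stand above 1.5 N and value of joint bubble between -0.003 and 0.003 m), for 0.2 s.
At the end, for the whole second after the job is handed in: The bubble is within 3 mm of centre and still; the wedge, let go, lies flat on the desk with its tip at least 20 mm past the glide foot, its head within 30 mm of the foot's line, carrying the foot with more than 1.5 N (all of step 2 and y of wedge_tip in the frame of glide_spot above 0.02 m and y of wedge_head in the frame of glide_spot below -0.025 m and x of wedge_head in the frame of glide_spot between -0.03 and 0.03 m and angle between wedge_head's own z axis and vertical below 0.06 rad and height (world z) of wedge_head below 0.021 m and velocity of joint bubble between -0.002 and 0.002 m/s and contact force between the fingers and wedge below 0.3 N); the robot touches nothing.
It fails at once if the wedge is rammed or forced: more than 25 N between wedge and stand (contact force between wedge and stand above 25 N).
It fails at once if the robot pushes on the stand (more than 5 N) (contact force between any of the arm, the fingers and stand above 5 N).
It fails at once if a bystander is moved by more than 15 mm (distance of any of insulator, relay, bumper, busbar from where it was at the start of the episode above 0.015 m).
It also fails if it takes over 58 s, if anything falls off the work surface, if the arm or the gripper's body presses on something with over 40 N, if the wrist force passes 120 N, or if a joint passes its speed limit or range.

## Working session

There is one attempt and no reset: what is moved stays moved. The work goes in short steps, Python scripts to look and compute and a tool call to move; the robot and the scene stay as the last step left them, time stands still between calls to the robot, and variables do not carry over. Pictures are saved under pics/ and viewed, about 8 in all and at most 12, crops included, and the job is handed in when it is done.

Besides the shell and the picture viewer there is one more tool, called after "Emit:" by a JSON object that holds its "method" and its "body". carry_out: Moves the arm, as the interface text tells. Its arguments: {"type":"object","properties":{"commands":{"type":"array"},"grip":{"type":"number"}},"required":["commands"]}

```bash
mkdir -p pics; cat > h.py <<'E'
import cv2, numpy as np
from workcell import ctrl
def grab(n):
    d=ctrl.get_image(n); d['pixels']=np.asarray(d['pixels']).copy(); return d
def save(name,img): cv2.imwrite(f'pics/{name}.png',img)
def ray(d,u,v,z=0.):
    K=np.array(d['intrinsics'],float);R=cv2.Rodrigues(np.array(d['rvec'],float))[0];t=np.array(d['tvec'],float).ravel()
    c=-R.T@t; r=R.T@np.linalg.inv(K)@[u,v,1]
    return c+r*(z-c[2])/r[2]
def proj(d,P):
    return cv2.projectPoints(np.array(P,float).reshape(-1,1,3),np.array(d['rvec'],float),np.array(d['tvec'],float),np.array(d['intrinsics'],float),None)[0].reshape(-1,2)
E
python3 - <<'E'
from h import *
import pickle
for n in ('top','scene'):
    d=grab(n); pickle.dump(d,open(n+'.pkl','wb')); save(n+'0',d['pixels'])
    K=np.array(d['intrinsics']); R=cv2.Rodrigues(np.array(d['rvec'],float))[0]; print(n,K[0,0],-R.T@np.ravel(d['tvec']))
print(ctrl.get_obs())
E
```

```text
top 522.5248728255817 [ 376.93160367  -27.28759232 1305.56241316]
scene 419.00725906112774 [1422.43924175  168.4066809   776.89272713]
{'t': 0.1, 'qpos': array([ 1.22301443e+00,  4.23769605e-01,  1.63057995e+00,  9.68730261e-06,
        1.08862503e+00, -1.89948037e-02]), 'qvel': array([ 0.00096757, -0.0023021 , -0.0031504 , -0.00083773,  0.00058405,
       -0.00090838]), 'joint_torque': array([-8.59352986e-04, -5.45606732e+01, -2.74325877e+01,  6.45281025e-02,
        1.88083656e-02,  1.90985054e-05]), 'ee_pos': array([201.59214057, 591.01564279, 182.38945325]), 'orientation': array([ 0.25696126,  1.55561289, -0.25910109]), 'ft_force': array([-0.90470487, -0.04077599, -0.11306702]), 'moment': array([0.00882784, 0.00338121, 0.00451536]), 'width': 87.74229001098048}
```

View pics/top0.png

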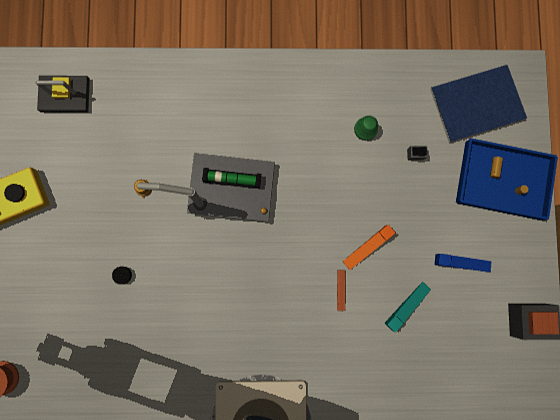

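View pics/scene0.png

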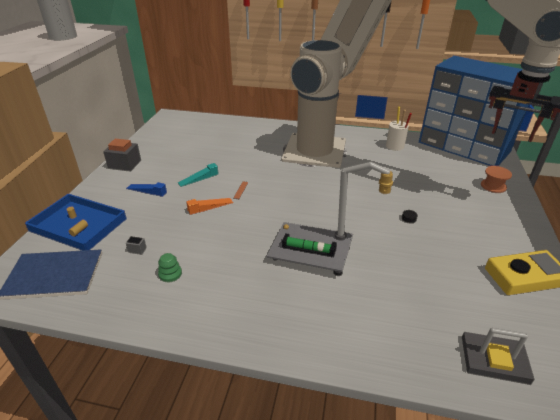

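The top view shows the stand plate centred near (232,188), its nut at (264,211) on the right (low, world −y) side, and the column foot at (199,202). Four things could be taken for the wedge:
- the orange wedge at (370,247)
- the blue one at (463,263)
- the turquoise one at (408,307)
- the copper bar at (341,290)

I choose the orange one, with its head apparently at the upper right (388,233). A close crop should confirm this.

```bash
python3 - <<'E'
from h import *
import pickle
d=pickle.load(open('top.pkl','rb'));im=d['pixels']
hsv=cv2.cvtColor(im,cv2.COLOR_BGR2HSV)
m=((hsv[...,0]>5)&(hsv[...,0]<16)&(hsv[...,1]>190)&(hsv[...,2]>130)).astype(np.uint8); m[:200]=0;m[300:]=0;m[:,:330]=0;m[:,420:]=0
c=max(cv2.findContours(m,0,2)[0],key=cv2.contourArea); print(cv2.minAreaRect(c),cv2.boxPoints(cv2.minAreaRect(c)).tolist())
a=cv2.resize(im[215:315,330:430],None,fx=4,fy=4,interpolation=cv2.INTER_CUBIC)
b=cv2.resize(im[140:240,180:280],None,fx=4,fy=4,interpolation=cv2.INTER_CUBIC)
save('crop1',np.hstack([a,b]))
for u,v in((388,233),(348,265)): print(ray(d,u,v,18))
print(ray(d,264,211,33))
E
```

```text
((368.5487976074219, 246.5609893798828), (11.55685806274414, 58.87751388549805), 51.34019470214844) [[341.95123291015625, 260.43902587890625], [387.9268798828125, 223.65855407714844], [395.1463623046875, 232.68295288085938], [349.17071533203125, 269.46343994140625]]
[ 464.37666135 -313.90699084   18.        ]
[ 385.83197172 -213.04924457   18.        ]
[518.04864648  -6.85867526  33.        ]
```

View pics/crop1.png

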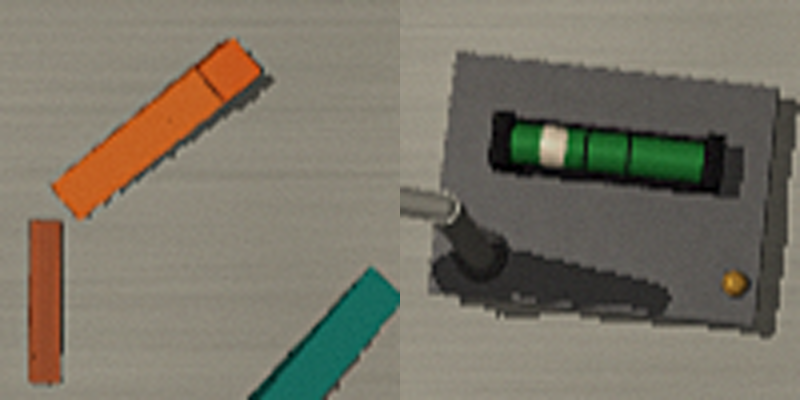

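The crop shows the orange wedge's head at about (387.5,232.5) and its thin tip at (346.8,265.5), next to the copper bar. The bubble is left of the lines, towards the high side. The next script works out the poses.

```bash
python3 - <<'E'
from h import *
import pickle
d=pickle.load(open('top.pkl','rb'))
H=ray(d,387.3,232.3,36);T=ray(d,346.75,265.5,2.5);print('head',H,'tip',T,'len',np.linalg.norm((H-T)[:2]),'(127) ang',np.degrees(np.arctan2(*(T-H)[[1,0]])))
cs=[ray(d,180+x/4,140+y/4,z) for x,y,z in((58,50,38.7),(378,88,30),(355,330,30),(30,292,38.7))]
A,B,C,D=cs
print('sizes',[np.linalg.norm((p-q)[:2]) for p,q in((A,B),(B,C),(C,D),(D,A))])
yd=((A+D)-(B+C))[:2];yd/=np.linalg.norm(yd);print('y ang',np.degrees(np.arctan2(yd[1],yd[0])))
e2=((A+B)-(C+D))[:2];print('x ang',np.degrees(np.arctan2(e2[1],e2[0])))
ctr=sum(cs)/4;xd=np.array([yd[1],-yd[0]]);print('ctr',ctr)
print('glide from plate',ctr[:2]-50*xd-85*yd,'nut', ray(d,180+334/4,140+283/4,34))
for n,p in(('corners',cs),):print(n,[q.round(0).tolist() for q in p])
R=cv2.Rodrigues(ctrl.get_obs()['orientation'])[0];print(R.round(3))
print('busbar',[ray(d,330+x/4,215+y/4,6).round().tolist() for x,y in((30,220),(62,220),(62,382),(30,382))])
print('insul',ray(d,367,127,30),'relay',ray(d,418,153,40))
E
```

```text
head [ 464.87240442 -308.22464471   36.        ] tip [ 384.71374856 -212.14480332    2.5       ] len 125.12691969075993 (127) ang 129.83797658752047
sizes [np.float64(198.0297453826272), np.float64(151.33554853509781), np.float64(198.47808849972435), np.float64(150.42553481669077)]
y ang 83.54130116683193
x ang -5.529665617495757
ctr [576.50345944  72.86905022  34.35      ]
glide from plate [517.25940646  -5.96712286] nut [518.55502983  -5.65184831  34.        ]
corners [[663.0, 164.0, 39.0], [641.0, -33.0, 30.0], [490.0, -18.0, 30.0], [513.0, 179.0, 39.0]]
[[-0.     0.323  0.946]
 [-0.001  0.946 -0.323]
 [-1.    -0.001 -0.   ]]
busbar [[374.0, -188.0, 6.0], [374.0, -208.0, 6.0], [275.0, -207.0, 6.0], [275.0, -187.0, 6.0]]
insul [ 730.18016782 -265.16790149   30.        ] relay [ 661.58289781 -388.99841071   40.        ]
```

Each value agrees with the given sizes: wedge length 125 mm (127 expected), plate 198×151 mm (200×150), and the nut within 1.5 mm of the glide point worked out from the plate. The wedge head is at about (465,−308) with heading 130°. The glide is at about (518,−6) and the insertion heading is 84°. First I swing over at height.

Emit:
{"method": "carry_out", "body": {"commands": [[0,-0.0446,0.04,0,0,0],[0,-0.0446,0.04,0,0,0],[0,-0.0446,0.04,0,0,0],[0,-0.0446,0.04,0,0,0],[0,-0.0446,0.04,0,0,0],[0,-0.0446,0.04,0,0,0],[0,-0.0446,0.04,0,0,0],[0,-0.0446,0.04,0,0,0]], "grip": 0}}

```text
t: 1.1
ee_pos: [393.0, 140.4, 181.1]
orientation: [0.25, 1.556, -0.253]
ft_force: [1.8, 0.4, -0.1]
width: 87.9
```

```bash
cat >> h.py <<'E'
def plan(p,ang):
    """shift in tool axes (mm), and turn (deg) about tool x to bring jaw to world angle ang"""
    o=ctrl.get_obs();R=cv2.Rodrigues(np.array(o['orientation'],float))[0]
    a=np.degrees(np.arctan2(R[1,1],R[0,1]))
    print('t',round(o['t'],2),'tcp',o['ee_pos'].round(1),'jaw',a.round(2),'tilt',(R[:,0]).round(3),'w',round(o['width'],1),'F',o['ft_force'].round(1))
    print('tool shift',(R.T@(np.array(p,float)-o['ee_pos'])).round(1),'turn',round(-((ang-a+90)%180-90),2))
E
python3 -c "
from h import *
plan([465,-308,150],39.8)"
```

```text
t 1.1 tcp [393.  140.4 181.1] jaw 71.64 tilt [ 0.    -0.002 -1.   ] w 87.9 F [ 1.8  0.4 -0.1]
tool shift [  31.8 -402.9  209.5] turn 31.84
```

Emit:
{"method": "carry_out", "body": {"commands": [[0,-0.05,0.026,0,0,0],[0,-0.05,0.026,0,0,0],[0,-0.05,0.026,0,0,0],[0,-0.05,0.026,0,0,0],[0,-0.05,0.026,0,0,0],[0,-0.05,0.026,0,0,0],[0,-0.05,0.026,0,0,0],[0,-0.05,0.026,0,0,0]]}}

```text
t: 2.1
ee_pos: [464.3, -320.4, 181.5]
orientation: [0.253, 1.554, -0.253]
ft_force: [0.6, 0.5, -0.1]
width: 88.1
```

Emit:
{"method": "carry_out", "body": {"commands": [[0,0,0,10.6,0,0],[0,0,0,10.6,0,0],[0,0,0,10.6,0,0],[0,0,0,0,0,0]]}}

```text
t: 2.6
ee_pos: [463.3, -324.9, 179.5]
orientation: [0.694, 1.458, -0.693]
ft_force: [-0.2, 0.4, 0.3]
width: 87.5
```

```bash
python3 -c "
from h import *
import pickle
plan([465,-308,150],39.8)
d=grab('wrist');pickle.dump(d,open('w1.pkl','wb'));save('w1',d['pixels']);K=np.array(d['intrinsics']);print(K[0,0])
R=cv2.Rodrigues(np.array(d['rvec'],float))[0];print(-R.T@np.ravel(d['tvec']),R.round(2))
print(proj(d,[[465,-308,36],[384.7,-212,2]]))"
```

```text
t 2.6 tcp [ 463.3 -324.9  179.5] jaw 39.1 tilt [-0.     0.001 -1.   ] w 87.5 F [-0.2  0.4  0.3]
tool shift [ 29.5  12.  -12.1] turn -0.7
319.4174209418948
[ 413.61828637 -264.65470884  380.69586847] [[ 0.78  0.63 -0.  ]
 [ 0.61 -0.74  0.28]
 [ 0.18 -0.22 -0.96]]
[[289.15746818 181.19660484]
 [287.7585835   61.34717175]]
```

View pics/w1.png

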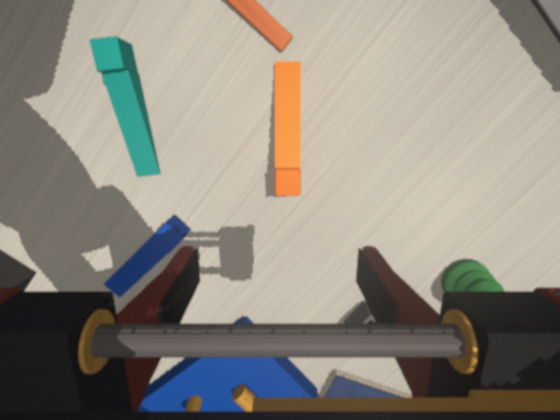

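The wrist view shows the orange head's top centred at (287.5,182) and its tip at (287.5,63), within 2 px of my prediction. The jaws straddle its axis squarely.

```bash
python3 -c "
from h import *
import pickle
d=pickle.load(open('w1.pkl','rb'))
H=ray(d,287.7,181.5,36);T=ray(d,287.5,62.5,2.5);print(H,T,np.linalg.norm((H-T)[:2]),np.degrees(np.arctan2(*(T-H)[[1,0]])))
a=np.degrees(np.arctan2(*(T-H)[[1,0]]))-90
plan([H[0],H[1],60],a)
plan([H[0],H[1],6],a)
"
```

```text
[ 463.97911678 -309.26525885   36.        ] [ 385.25040903 -213.12589927    2.5       ] 124.26176355869087 129.31411313908382
t 2.65 tcp [ 463.3 -324.9  179.5] jaw 39.22 tilt [-0.     0.001 -1.   ] w 87.9 F [-0.1 -0.6 -0.1]
tool shift [119.5  10.4 -11.6] turn -0.1
t 2.65 tcp [ 463.3 -324.9  179.5] jaw 39.22 tilt [-0.     0.001 -1.   ] w 87.9 F [-0.1 -0.6 -0.1]
tool shift [173.5  10.4 -11.6] turn -0.1
```

Emit:
{"method": "carry_out", "body": {"commands": [[0.03,0.005,-0.006,0,0,0],[0.04,0.005,-0.005,0,0,0],[0.04,0,0,0,0,0],[0.03,0,0,0,0,0],[0.015,0,0,0,0,0],[0.005,0,0,0,0,0],[0,0,0,0,0,0]]}}

```text
t: 3.52
ee_pos: [466.5, -310.5, 17.1]
orientation: [0.673, 1.459, -0.674]
ft_force: [-0.9, -0.0, -0.2]
width: 87.9
```

```bash
python3 -c "
from h import *
plan([464,-309.3,6],39.3)"
```

```text
t 3.52 tcp [ 466.5 -310.5   17.1] jaw 40.54 tilt [ 0.004 -0.002 -1.   ] w 87.9 F [-0.9 -0.  -0.2]
tool shift [11.1 -1.2 -2.6] turn 1.24
```

Emit:
{"method": "carry_out", "body": {"commands": [[0.008,-0.001,-0.002,1.2,0,0],[0.003,0,-0.001,0,0,0],[0,0,0,0,0,0]]}}

```text
t: 3.9
ee_pos: [465.0, -309.8, 7.5]
orientation: [0.689, 1.45, -0.691]
ft_force: [-0.6, 0.5, 0.4]
width: 87.6
```

Emit:
{"method": "carry_out", "body": {"commands": [[0,0,0,0,0,0],[0,0,0,0,0,0],[0,0,0,0,0,0],[0,0,0,0,0,0],[0,0,0,0,0,0],[0,0,0,0,0,0],[0,0,0,0,0,0]], "grip": 1}}

```text
t: 4.78
ee_pos: [465.5, -310.1, 8.2]
orientation: [0.689, 1.449, -0.691]
ft_force: [0.6, -0.1, 0.1]
width: 21.3
```

```bash
python3 -c "
from h import *
plan([464,-309.3,6],39.3)"
```

```text
t 4.78 tcp [ 465.5 -310.1    8.2] jaw 39.3 tilt [ 0.008 -0.005 -1.   ] w 21.3 F [ 0.6 -0.1  0.1]
tool shift [ 2.1 -0.7 -1.5] turn -0.0
```

The opening reads 21.3 mm, but the head is 28 mm wide. I have to check this before lifting.

Emit:
{"method": "carry_out", "body": {"commands": [[0,0,0,0,0,0],[0,0,0,0,0,0]]}}

```text
t: 5.03
ee_pos: [465.5, -310.0, 8.1]
orientation: [0.689, 1.449, -0.691]
ft_force: [0.7, 0.7, 0.5]
width: 1.9
```

```bash
python3 -c "
from h import *
plan([464,-309.3,6],39.3)
d=grab('wrist');save('w2',d['pixels'])"
```

```text
t 5.03 tcp [ 465.5 -310.     8.1] jaw 39.3 tilt [ 0.008 -0.005 -1.   ] w 1.9 F [0.7 0.7 0.5]
tool shift [ 2.1 -0.7 -1.5] turn -0.0
```

View pics/w2.png

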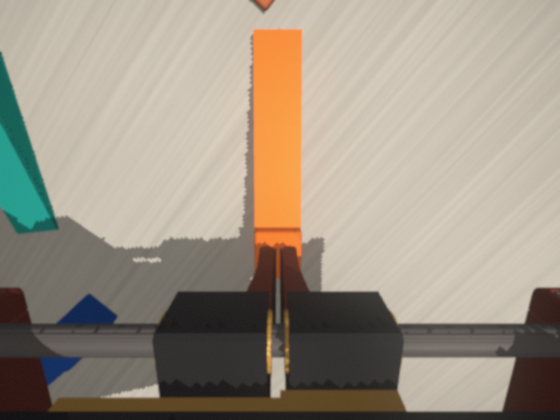

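```bash
python3 -c "
from h import *
d=grab('wrist')
tcp=[465.5,-310,8.1]
h=np.radians(129.4);y=np.array([np.cos(h),np.sin(h),0]);x=np.array([y[1],-y[0],0])
print('tcp,grasp',proj(d,[tcp,[465.5,-310,27]]))
H=np.array([464,-309.3,0])
for n,s,z in(('tip',127,2.5),('front',15,36),('frontlow',15,27),('back',-15,36)): print(n,proj(d,[H+y*s-14*x+[0,0,z],H+y*s+14*x+[0,0,z]]).round(0).tolist())
R=cv2.Rodrigues(np.array(d['rvec'],float))[0];print('cam',-R.T@np.ravel(d['tvec']))
im=d['pixels']; save('w2c',cv2.resize(im[210:310,220:340],None,fx=5,fy=5,interpolation=cv2.INTER_CUBIC))
t=grab('scene'); p=proj(t,[tcp])[0];print(p); u,v=p.astype(int); save('s2',cv2.resize(t['pixels'][v-70:v+30,u-50:u+80],None,fx=6,fy=6,interpolation=cv2.INTER_CUBIC))
"
```

```text
tcp,grasp [[278.49158255 239.16143754]
 [278.63621769 250.55861013]]
tip [[253.0, 26.0], [302.0, 26.0]]
front [[253.0, 231.0], [302.0, 230.0]]
frontlow [[254.0, 225.0], [301.0, 225.0]]
back [[254.0, 277.0], [301.0, 277.0]]
cam [ 413.95483897 -248.74995853  208.58524227]
[192.95175116 209.35822183]
```

View pics/s2.png

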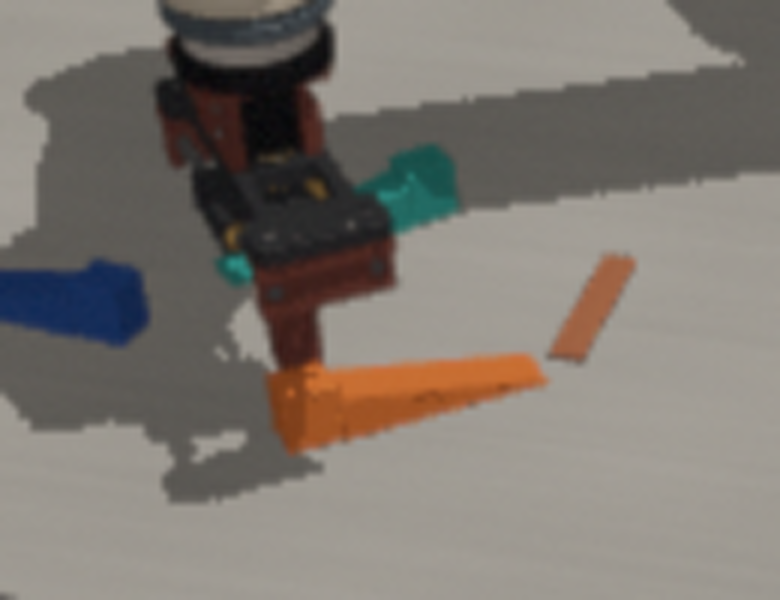

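The scene crop shows the closed fingers ending right at the top or back of the orange head, at about (300,365) in the crop. It doesn't settle whether they are above it or behind it, so I'll view the close wrist crop.

View pics/w2c.png

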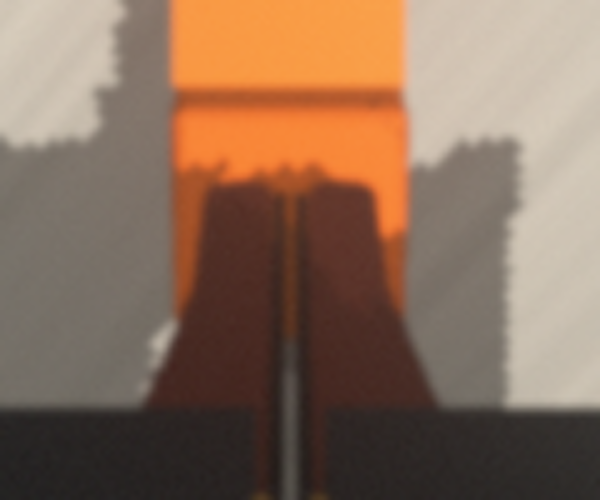

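The close crop shows orange through the gap between the fingers, with the finger shadow right on the head's top. So the fingers closed just above the head, and the real fingertips are about 30 mm higher than the reported TCP. I'll quantify that.

```bash
python3 -c "
from h import *
d=grab('wrist')
h=np.radians(129.3);y=np.array([np.cos(h),np.sin(h),0])
P=np.array([465.5,-310,0])
for z in(8,20,36,38,42,50):
  q=ray(d,278.2,246.7,z); print(z,'front edge ahead of TCP',round((q-P)@y,1),'of head centre',round((q-[464,-309.3,z])@y,1))
print('body front z88',proj(d,[P+y*37.5+[0,0,88]]),'z118',proj(d,[P+y*37.5+[0,0,118]]))
print(ctrl.get_obs()['qpos'], ctrl.get_obs()['joint_torque'])
"
```

```text
8 front edge ahead of TCP -5.5 of head centre -7.0
20 front edge ahead of TCP -0.4 of head centre -1.9
36 front edge ahead of TCP 6.4 of head centre 4.9
38 front edge ahead of TCP 7.3 of head centre 5.8
42 front edge ahead of TCP 9.0 of head centre 7.5
50 front edge ahead of TCP 12.4 of head centre 10.9
body front z88 [[279.60344087 226.1045867 ]] z118 [[280.38224827 258.30813542]]
[-6.09015746e-01  5.83069399e-01  1.87577210e+00  3.10132937e-04
  6.73297986e-01 -1.29516034e+00] [ 2.00775590e-03 -5.33520341e+01 -1.70816946e+01  4.11367306e-03
  3.79176275e-02  3.44031116e-05]
```

```bash
python3 -c "
from h import *
import pickle
d=pickle.load(open('w1.pkl','rb'))
a=np.radians(39.2);x=np.array([np.cos(a),np.sin(a),0]);y=np.array([-x[1],x[0],0])
P=np.array([463.3,-324.9,0])
for z in(179.5,195,215):
  print(z,proj(d,[P+s*44*x+10*y+[0,0,z] for s in(-1,1)]).round(0).tolist())
im=d['pixels'];hs=cv2.cvtColor(im,cv2.COLOR_BGR2HSV)
m=(((hs[...,0]<8)|(hs[...,0]>172))&(hs[...,1]>90)&(hs[...,2]<110))
r,c=np.where(m);
for lo,hi in((150,240),(330,420)):
  k=(c>=lo)&(c<hi)&(r<290);print(lo,r[k].min(),c[k][r[k]<r[k].min()+3])
"
```

```text
179.5 [[212.0, 225.0], [345.0, 225.0]]
195 [[207.0, 233.0], [350.0, 233.0]]
215 [[200.0, 246.0], [357.0, 245.0]]
150 247 [184 185 186 187 188 189 190 181 182 183 184 185 186 187 188 189 190 191
 180 181 182 183 184 185 186 187 188 189 190 191 192]
330 278 [386 386]
```

The open-finger view at w1 gives the same result: the fingertips sit about 36 mm above the reported TCP. I'll open, lower about 30 mm further, then approach gently while watching the force.

Emit:
{"method": "carry_out", "body": {"commands": [[0,0,0,0,0,0],[0,0,0,0,0,0],[0,0,0,0,0,0],[0,0,0,0,0,0],[0,0,0,0,0,0],[0,0,0,0,0,0],[0,0,0,0,0,0],[0,0,0,0,0,0]], "grip": 0}}

```text
t: 6.22
ee_pos: [465.5, -310.1, 8.2]
orientation: [0.689, 1.449, -0.691]
ft_force: [-0.2, 0.2, 0.3]
width: 76.9
```

Emit:
{"method": "carry_out", "body": {"commands": [[0.006,0,-0.001,0,0,0],[0.006,0,0,0,0,0],[0.006,0,0,0,0,0],[0.005,0,0,0,0,0],[0.003,0,0,0,0,0],[0,0,0,0,0,0]]}}

```text
t: 6.98
ee_pos: [464.6, -309.1, -20.3]
orientation: [0.689, 1.45, -0.691]
ft_force: [-0.2, 0.4, 0.5]
width: 87.8
```

```bash
python3 -c "
from h import *
plan([464,-309.3,-26],39.3)
d=grab('wrist')
im=d['pixels'];hs=cv2.cvtColor(im,cv2.COLOR_BGR2HSV)
m=(((hs[...,0]<8)|(hs[...,0]>172))&(hs[...,1]>90)&(hs[...,2]<110))
print(im[285,150:420:10].tolist()[:3])
save('w3',im)
"
```

```text
t 6.97 tcp [ 464.6 -309.1  -20.3] jaw 39.3 tilt [ 0.007 -0.005 -1.   ] w 87.8 F [-0.2  0.4  0.5]
tool shift [ 5.7 -0.6 -0.3] turn -0.0
[[28, 32, 59], [26, 32, 61], [27, 30, 51]]
```

View pics/w3.png

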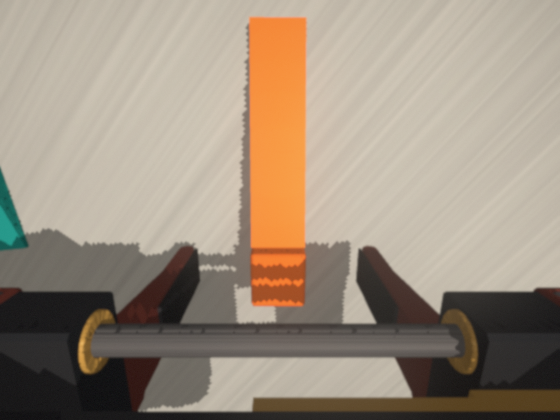

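The view shows the fingers open on either side of the head (head columns 251–306, rows 249–305), with no contact at a reported z of −20. That confirms the offset of about 36 mm. I'll lower 8 mm more and grip.

Emit:
{"method": "carry_out", "body": {"commands": [[0.004,0,0,0,0,0],[0.003,0,0,0,0,0],[0.001,0,0,0,0,0],[0,0,0,0,0,0]]}}

```text
t: 7.52
ee_pos: [465.0, -309.4, -28.4]
orientation: [0.689, 1.449, -0.691]
ft_force: [0.7, 0.7, -0.4]
width: 87.9
```

Emit:
{"method": "carry_out", "body": {"commands": [[0,0,0,0,0,0],[0,0,0,0,0,0],[0,0,0,0,0,0],[0,0,0,0,0,0],[0,0,0,0,0,0],[0,0,0,0,0,0],[0,0,0,0,0,0],[0,0,0,0,0,0]], "grip": 1}}

```text
t: 8.52
ee_pos: [465.3, -309.5, -28.1]
orientation: [0.689, 1.448, -0.691]
ft_force: [-0.1, 0.0, 0.0]
width: 27.5
```

Emit:
{"method": "carry_out", "body": {"commands": [[0,0,0,0,0,0],[0,0,0,0,0,0],[0,0,0,0,0,0]]}}

```text
t: 8.9
ee_pos: [465.2, -309.6, -28.1]
orientation: [0.689, 1.448, -0.691]
ft_force: [-0.7, 0.1, 0.1]
width: 28.0
```

```bash
python3 -c "
from h import *
plan([464,-309.3,50],39.3)"
```

```text
t 8.9 tcp [ 465.2 -309.6  -28.1] jaw 39.3 tilt [ 0.008 -0.006 -1.   ] w 28.0 F [-0.7  0.1  0.1]
tool shift [-78.1  -0.6  -0.2] turn -0.0
```

The opening is 28.0 mm, so the wedge is gripped. I'll lift it and turn it to the insertion heading.

Emit:
{"method": "carry_out", "body": {"commands": [[-0.01,0,0,0,0,0],[-0.015,0,0,0,0,0],[-0.015,0,0,0,0,0],[-0.01,0,0,0,0,0],[0,0,0,7.5,0,0],[0,0,0,7.5,0,0],[0,0,0,7.5,0,0],[0,0,0,7.5,0,0]]}}

```text
t: 9.9
ee_pos: [465.8, -310.0, 29.4]
orientation: [1.1, 1.26, -1.097]
ft_force: [-0.1, -0.4, -1.8]
width: 27.9
```

Emit:
{"method": "carry_out", "body": {"commands": [[0,0,0,7.5,0,0],[0,0,0,7.5,0,0],[0,0,0,0,0,0]]}}

```text
t: 10.28
ee_pos: [466.2, -310.2, 31.5]
orientation: [1.3, 1.132, -1.293]
ft_force: [0.2, -0.6, -1.0]
width: 28.0
```

```bash
python3 -c "
from h import *
plan([499.5,-182,22],-6)"
```

```text
t 10.28 tcp [ 466.2 -310.2   31.5] jaw -7.08 tilt [ 0.013 -0.009 -1.   ] w 28.0 F [ 0.2 -0.6 -1. ]
tool shift [   8.8   17.1 -131.4] turn -1.08
```

Emit:
{"method": "carry_out", "body": {"commands": [[0,0.004,-0.03,-1.0,-0.1,-0.6],[0.002,0.004,-0.03,0,0,0],[0.002,0.004,-0.03,0,0,0],[0,0.004,-0.025,0,0,0],[0,0,-0.01,0,0,0],[0,0,0,0,0,0]]}}

```text
t: 11.02
ee_pos: [496.8, -185.6, 28.7]
orientation: [1.269, 1.153, -1.276]
ft_force: [-0.4, -0.8, -1.3]
width: 27.8
```

```bash
python3 -c "
from h import *
import pickle
plan([499.5,-182,-15],-6)
d=grab('wrist');pickle.dump(d,open('w4.pkl','wb'));save('w4',d['pixels'])
print(proj(d,[[518,-6,34]]))"
```

```text
t 11.03 tcp [ 496.8 -185.6   28.7] jaw -5.15 tilt [ 0.005 -0.011 -1.   ] w 27.8 F [-0.4 -0.8 -1.3]
tool shift [43.7  2.1 -4.3] turn 0.85
[[ 289.1936896  -101.01976775]]
```

View pics/w4.png

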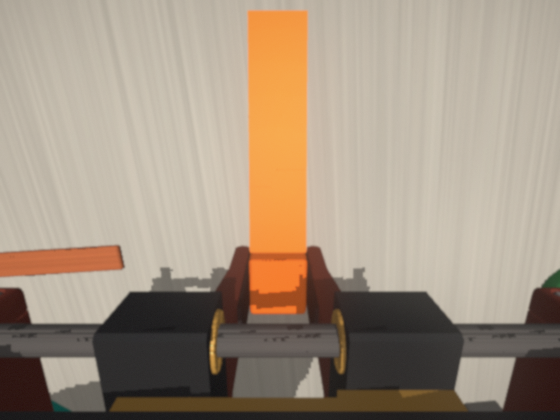

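In the wrist view the wedge is held straight and centred (columns 249–307), with its tip edge at row 12. The stand is not in the frame yet. I'll compute the tip relative to the TCP.

```bash
python3 -c "
from h import *
import pickle
d=pickle.load(open('w4.pkl','rb'));P=np.array([496.8,-185.6])
T=ray(d,278,12,59.3);F=ray(d,278,253,92.8);print(T,F)
h=np.radians(84.85);y=np.array([np.cos(h),np.sin(h)]);x=np.array([y[1],-y[0]])
for q in(T,F): v=q[:2]-P; print('fwd',v@y,'lat',v@x)
d=grab('top');pickle.dump(d,open('top2.pkl','wb'))
"
```

```text
[507.4724909  -60.62063329  59.3       ] [ 497.78600675 -167.22482067   92.8       ]
fwd 125.43283875776588 lat -0.5891747348902469
fwd 18.389508165744925 lat -0.6673935562897428
```

Emit:
{"method": "carry_out", "body": {"commands": [[0.012,0.003,-0.004,0.8,0,-0.2],[0.015,0,0,0,0,0],[0.012,0,0,0,0,0],[0.007,0,0,0,0,0],[0.003,0,0,0,0,0],[0,0,0,0,0,0]]}}

```text
t: 11.88
ee_pos: [499.4, -184.8, -25.0]
orientation: [1.281, 1.148, -1.294]
ft_force: [-0.3, 0.3, -0.3]
width: 28.0
```

```bash
python3 -c "
from h import *
plan([500.1,-182,-28],-6)"
```

```text
t 11.88 tcp [ 499.4 -184.8  -25. ] jaw -6.23 tilt [-0.    -0.011 -1.   ] w 28.0 F [-0.3  0.3 -0.3]
tool shift [ 3.   0.4 -2.9] turn -0.23
```

Emit:
{"method": "carry_out", "body": {"commands": [[0.0015,0,-0.002,-0.2,0,0],[0.001,0,0,0,0,0],[0,0,0,0,0,0]]}}

```text
t: 12.25
ee_pos: [500.4, -182.9, -26.8]
orientation: [1.278, 1.148, -1.29]
ft_force: [-0.7, -0.2, -1.7]
width: 27.9
```

```bash
python3 -c "
from h import *
plan([500.1,-182,-28],-6)"
```

```text
t 12.25 tcp [ 500.4 -182.9  -26.8] jaw -6.0 tilt [ 0.001 -0.011 -1.   ] w 27.9 F [-0.7 -0.2 -1.7]
tool shift [ 1.1 -0.4 -0.9] turn -0.0
```

Emit:
{"method": "carry_out", "body": {"commands": [[0.001,0,0,0,0,0],[0,0,0,0,0,0]]}}

```text
t: 12.5
ee_pos: [500.6, -182.9, -27.6]
orientation: [1.278, 1.148, -1.29]
ft_force: [0.4, -0.0, -1.5]
width: 27.9
```

```bash
python3 -c "
from h import *
import pickle
plan([500.1,-182,-28],-6)
d=grab('wrist');pickle.dump(d,open('w5.pkl','wb'));save('w5',d['pixels'])
h=np.radians(84);y=np.array([np.cos(h),np.sin(h),0]);x=np.array([y[1],-y[0],0]);G=np.array([518,-6,0])
print(proj(d,[G+[0,0,34],G-15*y+[0,0,22],G-15*y-25*x+[0,0,22], G-50*y+[0,0,2.5]]))"
```

```text
t 12.5 tcp [ 500.6 -182.9  -27.6] jaw -6.0 tilt [ 0.002 -0.011 -1.   ] w 27.9 F [ 0.4 -0.  -1.5]
tool shift [ 0.3 -0.6 -0.9] turn -0.0
[[ 276.34608788 -201.4372389 ]
 [ 276.38733915 -117.48557196]
 [ 209.50661301 -117.69594991]
 [ 276.43661086    6.528851  ]]
```

View pics/w5.png

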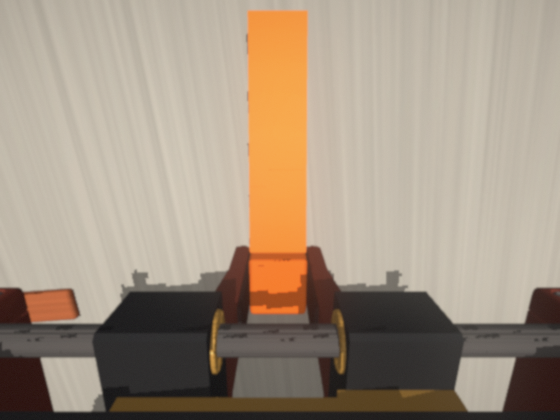

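The view shows the wedge almost on the desk (thin shadow only) and straight in the jaws. I'll lower it the last bit, then use the top camera numerically for alignment and for reading the bubble.

Emit:
{"method": "carry_out", "body": {"commands": [[0.001,0,0,0,0,0],[0.0005,0,0,0,0,0],[0,0,0,0,0,0]]}}

```text
t: 12.92
ee_pos: [500.8, -183.0, -27.9]
orientation: [1.279, 1.148, -1.289]
ft_force: [-0.0, -0.2, -1.4]
width: 28.0
```

```bash
cat >> h.py <<'E'
G=np.array([518,-6,0.]);_h=np.radians(84);Y=np.array([np.cos(_h),np.sin(_h),0]);X=np.array([Y[1],-Y[0],0]);S=G+50*X+85*Y
def bubble(show=True):
    "bubble offset along stand +y from the middle of the level, mm (z 51), top and scene cameras"
    for n in('top','scene'):
        d=grab(n);im=d['pixels']
        c=proj(d,[S+20*X+a*Y+s*X+[0,0,51] for a in(-70,70) for s in(-9,9)]).astype(int)
        m=np.zeros(im.shape[:2],np.uint8);cv2.fillConvexPoly(m,cv2.convexHull(c),1)
        w=(m>0)&(im.min(2)>110)&(im.max(2)<1.4*im.min(2).clip(1));r,k=np.where(w)
        g=(m>0)&(im[...,1]>1.6*im[...,2])&(im[...,1]>60);gr,gk=np.where(g)
        f=lambda u,v:(ray(d,u,v,51)-S)
        if len(r): q=f(k.mean(),r.mean());print(n,'bubble y',(q@Y).round(1),'x',(q@X).round(1),'n',len(r),end=' ')
        if len(gr):
            yy=[f(u,v)@Y for u,v in zip(gk,gr)];print('green',np.round([min(yy),max(yy)],1),len(gr))
        yield d
E
python3 -c "
from h import *
plan([500.1,-182,-28],-6)
d,s=bubble()
im=d['pixels'];hsv=cv2.cvtColor(im,cv2.COLOR_BGR2HSV)
m=((hsv[...,0]>5)&(hsv[...,0]<16)&(hsv[...,1]>190)&(hsv[...,2]>130)).astype(np.uint8);b=proj(d,[G-75*Y])[0].astype(int);print(b)
m2=np.zeros_like(m);m2[b[1]-25:b[1]+25,b[0]-40:b[0]+60]=m[b[1]-25:b[1]+25,b[0]-40:b[0]+60]
r,c=np.where(m2);print(len(r))
if len(r):
  for k in sorted(set(c)): print(k,r[c==k].min(),r[c==k].max(),(ray(d,k,r[c==k].mean(),8)-G)@X,(ray(d,k,r[c==k].mean(),8)-G)@Y)
"
```

```text
t 12.93 tcp [ 500.8 -183.   -27.9] jaw -6.01 tilt [ 0.002 -0.011 -1.   ] w 28.0 F [-0.  -0.2 -1.4]
tool shift [ 0.1 -0.8 -0.9] turn -0.01
top bubble y 33.7 x 21.6 n 51 green [-57.2  58.8] 312
scene bubble y 29.1 x 19.3 n 31 green [-63.6  54.3] 197
[293 215]
313
284 210 219 -0.7475583702658822 -50.72903180611996
285 209 218 2.008144156814096 -52.961497041297925
286 209 219 1.01588724800439 -55.57278124014265
287 210 219 0.02375348850420283 -58.18374135170361
288 210 219 0.2809025241151845 -60.66908025659649
289 210 219 0.538074106010833 -63.15463707075933
290 210 219 0.7952682371565679 -65.64041182285213
291 210 219 1.052484920518333 -68.12640454153988
292 210 220 0.060236482829617834 -70.73688136460424
293 210 220 0.3174162536987465 -73.22305222062317
294 210 220 0.5746185761024191 -75.7094410835549
295 210 220 0.8318434530070059 -78.19604798207556
296 210 220 1.089090887379338 -80.68287294486618
297 210 220 1.3463608821869035 -83.16991600061299
298 210 220 1.603653440397596 -85.65717717800712
299 210 220 1.8609685649798526 -88.14465650574493
300 211 220 0.868426958690889 -90.75452989710914
301 211 221 -0.12399142647846562 -93.36407928037235
302 211 221 0.13322727782228286 -95.85169680499747
303 211 221 0.39046854119472335 -98.33953250326668
304 211 221 0.6477323666067649 -100.82758640388326
305 211 221 0.9050187570269578 -103.31585853555549
306 211 221 1.1623277154239804 -105.8043489269967
307 211 221 1.4196592447674652 -108.2930576069254
308 211 221 1.6770133480274076 -110.78198460406476
309 212 221 0.6843016926530291 -113.39092964676185
310 211 221 2.1917892881789367 -115.7604936648946
311 211 221 2.449211131013225 -118.25007578605711
312 211 219 5.208120075958732 -120.50175251353892
313 212 215 9.220184163298564 -122.6356904177458
314 212 212 13.23515399758663 -124.77117383155007
```

Both cameras agree. The wedge axis is within 1 mm of the glide line, the tip is 50 mm short of it, and the bubble is at +33 mm. I'll go in along −tool z, compensating the 0.011 tilt.

Emit:
{"method": "carry_out", "body": {"commands": [[0.0005,0,-0.004,0,0,0],[0,0,-0.008,0,0,0],[0,0,-0.008,0,0,0],[0,0,-0.008,0,0,0],[0,0,-0.008,0,0,0],[0,0,-0.006,0,0,0],[0,0,-0.003,0,0,0],[0,0,0,0,0,0]]}}

```text
t: 14.02
ee_pos: [507.9, -136.5, -28.0]
orientation: [1.279, 1.144, -1.287]
ft_force: [-0.2, -1.5, 3.6]
width: 27.8
```

```bash
cat >> h.py <<'E'
def stat():
    o=ctrl.get_obs();v=o['ee_pos']-G;print('tip past glide',(v@Y+127).round(1),'lat',(v@X).round(1));plan(G-(127-60)*Y+.6*X+[0,0,-28],-6)
E
python3 -c "
from h import *
stat();list(bubble())"
```

```text
tip past glide -3.9 lat 3.6
t 14.03 tcp [ 507.9 -136.5  -28. ] jaw -5.98 tilt [ 0.006 -0.013 -1.   ] w 27.8 F [-0.2 -1.5  3.6]
tool shift [ -0.9  -3.  -63.8] turn 0.02
top bubble y 33.7 x 21.6 n 51 green [-56.9  58.8] 311
scene bubble y 29.1 x 19.3 n 31 green [-63.6  54.3] 197
```

Emit:
{"method": "carry_out", "body": {"commands": [[0,-0.001,-0.003,0,0,-0.3],[0,-0.001,-0.003,0,0,0],[0,-0.001,-0.003,0,0,0],[0,0,-0.003,0,0,0],[0,0,-0.003,0,0,0],[0,0,0,0,0,0]]}}

```text
t: 14.88
ee_pos: [506.6, -121.0, -28.1]
orientation: [1.277, 1.147, -1.292]
ft_force: [0.1, -0.2, 2.9]
width: 28.3
```

```bash
python3 -c "
from h import *
stat();list(bubble())"
```

```text
tip past glide 11.4 lat 0.7
t 14.88 tcp [ 506.6 -121.   -28.1] jaw -6.05 tilt [ 0.001 -0.013 -1.   ] w 28.3 F [ 0.1 -0.2  2.9]
tool shift [ -0.7  -0.1 -48.6] turn -0.05
top bubble y 33.9 x 21.6 n 50 green [-57.2  58.8] 314
scene bubble y 29.1 x 19.3 n 31 green [-63.6  54.3] 197
```

Emit:
{"method": "carry_out", "body": {"commands": [[0,0,-0.002,0,0,0],[0,0,-0.002,0,0,0],[0,0,-0.002,0,0,0],[0,0,-0.002,0,0,0],[0,0,-0.002,0,0,0],[0,0,-0.002,0,0,0]]}}

```text
t: 15.72
ee_pos: [508.1, -114.1, -28.0]
orientation: [1.271, 1.143, -1.292]
ft_force: [-0.3, -10.4, 3.3]
width: 27.8
```

```bash
python3 -c "
from h import *
stat();list(bubble())"
```

```text
tip past glide 18.4 lat 1.4
t 15.72 tcp [ 508.1 -114.1  -28. ] jaw -5.88 tilt [ 0.001 -0.019 -1.   ] w 27.8 F [ -0.3 -10.4   3.3]
tool shift [ -0.8  -0.8 -41.6] turn 0.12
top bubble y 30.4 x 21.4 n 47 green [-56.9  60.4] 316
scene bubble y 25.5 x 19.6 n 34 green [-63.6  54.3] 199
```

The foot is riding on the ramp: force about 10 N, bubble moved 3.5 mm. I'll continue slowly.

Emit:
{"method": "carry_out", "body": {"commands": [[0,0,-0.002,0,0,0],[0,-0.0005,-0.002,0,0,0],[0,0,-0.002,0,0,0],[0,-0.0005,-0.002,0,0,0],[0,0,-0.002,0,0,0],[0,0,-0.002,0,0,0]]}}

```text
t: 16.58
ee_pos: [509.1, -108.8, -28.0]
orientation: [1.265, 1.137, -1.292]
ft_force: [-1.7, -10.5, 4.0]
width: 28.4
```

```bash
python3 -c "
from h import *
stat();list(bubble())"
```

```text
tip past glide 23.9 lat 1.9
t 16.57 tcp [ 509.1 -108.8  -28. ] jaw -5.74 tilt [ 0.003 -0.027 -1.   ] w 28.4 F [ -1.7 -10.5   4. ]
tool shift [ -0.9  -1.2 -36.1] turn 0.26
top bubble y 25.3 x 21.4 n 48 green [-56.7  60.9] 319
scene bubble y 20.4 x 19.7 n 32 green [-63.6  55.8] 195
```

Emit:
{"method": "carry_out", "body": {"commands": [[0,-0.0005,-0.002,0,0.3,0],[0,-0.0005,-0.002,0,0.3,0],[0,-0.0005,-0.002,0.2,0.3,0],[0,-0.0005,-0.002,0,0.3,0],[0,-0.0005,-0.002,0,0.2,0],[0,0,-0.002,0,0.2,0]]}}

```text
t: 17.42
ee_pos: [509.5, -103.2, -28.1]
orientation: [1.282, 1.149, -1.278]
ft_force: [-0.4, -10.7, 2.9]
width: 27.6
```

```bash
python3 -c "
from h import *
stat();list(bubble())"
```

```text
tip past glide 29.5 lat 1.7
t 17.43 tcp [ 509.5 -103.2  -28.1] jaw -5.7 tilt [ 0.01  -0.007 -1.   ] w 27.6 F [ -0.4 -10.7   2.9]
tool shift [ -0.3  -1.  -30.5] turn 0.3
top bubble y 23.0 x 22.0 n 42 green [-56.4  60.9] 325
scene bubble y 17.5 x 18.9 n 26 green [-63.6  55.8] 203
```

Emit:
{"method": "carry_out", "body": {"commands": [[0,-0.0005,-0.002,0.2,0.1,-0.2],[0,-0.0005,-0.002,0,0.1,-0.2],[0,-0.0005,-0.002,0,0.1,0],[0,-0.0005,-0.002,0,0.1,0],[0,-0.0005,-0.002,0,0.1,0],[0,-0.0005,-0.002,0,0.1,0],[0,0,-0.002,0,0.1,0],[0,0,-0.002,0,0.1,0]]}}

```text
t: 18.52
ee_pos: [510.0, -96.2, -28.1]
orientation: [1.281, 1.153, -1.276]
ft_force: [-0.6, -10.4, 4.0]
width: 27.5
```

```bash
python3 -c "
from h import *
stat();list(bubble())"
```

```text
tip past glide 36.5 lat 1.4
t 18.52 tcp [510.  -96.2 -28.1] jaw -5.53 tilt [ 0.008 -0.004 -1.   ] w 27.5 F [ -0.6 -10.4   4. ]
tool shift [ -0.2  -0.6 -23.6] turn 0.47
top bubble y 15.9 x 21.3 n 38 green [-54.8  61.2] 319
scene bubble y 10.5 x 18.9 n 27 green [-63.6  55.8] 199
```

Emit:
{"method": "carry_out", "body": {"commands": [[0,-0.0005,-0.002,0.3,0,-0.2],[0,0,-0.002,0.2,0,-0.1],[0,-0.0005,-0.002,0,0,0],[0,0,-0.002,0,0.1,0],[0,-0.0005,-0.002,0,0.1,0],[0,0,-0.002,0,0.1,0],[0,0,-0.002,0,0.1,0],[0,0,0,0,0,0]]}}

```text
t: 19.62
ee_pos: [510.2, -89.9, -28.2]
orientation: [1.281, 1.153, -1.282]
ft_force: [0.3, 3.4, 3.8]
width: 27.9
```

```bash
python3 -c "
from h import *
stat();list(bubble())"
```

```text
tip past glide 42.8 lat 1.0
t 19.62 tcp [510.2 -89.9 -28.2] jaw -5.76 tilt [ 0.004 -0.006 -1.   ] w 27.9 F [0.3 3.4 3.8]
tool shift [ -0.3  -0.3 -17.2] turn 0.24
top bubble y 9.1 x 21.3 n 37 green [-54.5  61.2] 321
scene bubble y 3.4 x 19.0 n 25 green [-62.4  56.6] 202
```

The bubble is at about +6 mm on both cameras. I'll move in 5 mm more, then look.

Emit:
{"method": "carry_out", "body": {"commands": [[0,0,-0.002,0.2,0,0],[0,-0.0005,-0.002,0,0.1,0],[0,0,-0.002,0,0.1,0],[0,0,-0.002,0,0.1,0],[0,0,-0.002,0,0.1,0],[0,0,0,0,0,0]]}}

```text
t: 20.48
ee_pos: [510.8, -84.5, -28.1]
orientation: [1.281, 1.152, -1.281]
ft_force: [0.0, 1.3, 5.1]
width: 27.3
```

```bash
python3 -c "
from h import *
stat();d,s=bubble()
a=proj(d,[S+20*X+[0,0,51]])[0].astype(int);b=proj(s,[S+20*X+[0,0,51]])[0].astype(int)
z=lambda i,p:cv2.resize(i[p[1]-20:p[1]+20,p[0]-40:p[0]+40],(800,300),interpolation=cv2.INTER_CUBIC)
save('lev1',np.vstack([z(d['pixels'],a),z(s['pixels'],b)]))"
```

```text
tip past glide 48.2 lat 1.0
t 20.48 tcp [510.8 -84.5 -28.1] jaw -5.73 tilt [ 0.005 -0.005 -1.   ] w 27.3 F [0.  1.3 5.1]
tool shift [ -0.2  -0.4 -11.8] turn 0.27
top bubble y 5.5 x 21.3 n 46 green [-54.5  62.8] 316
scene bubble y 0.4 x 18.8 n 33 green [-62.4  56.7] 199
```

View pics/lev1.png

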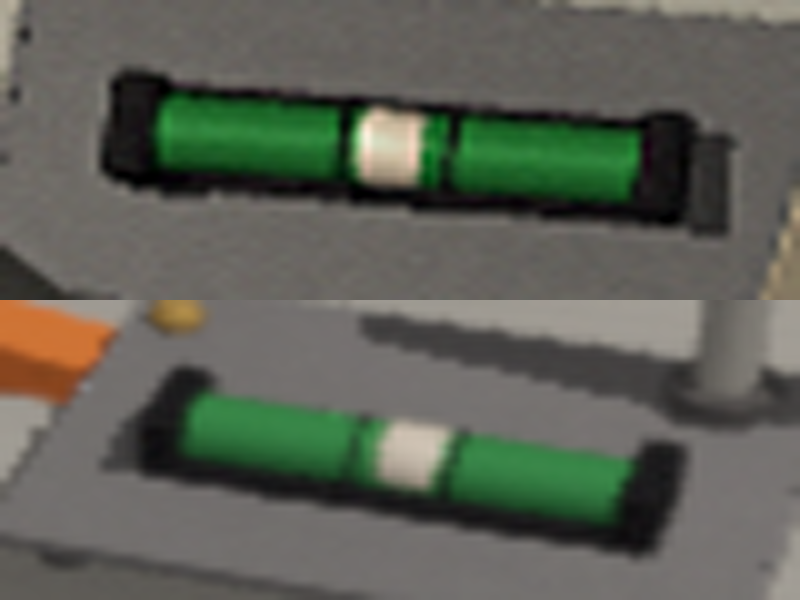

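Both crops show the bubble nearly between the lines. In the top one the lines are at 346/451 and the bubble at 390; in the scene one they are at 355/448 with the bubble at 414. That puts it about +2 to +3 mm off centre, so I'll ease in about 2.5 mm more.

Emit:
{"method": "carry_out", "body": {"commands": [[0,0,-0.002,0.1,0,0],[0,0,-0.002,0,0.1,0],[0,0,-0.0015,0,0.1,0],[0,0,0,0,0,0],[0,0,0,0,0,0]]}}

```text
t: 21.2
ee_pos: [511.3, -81.4, -28.1]
orientation: [1.281, 1.153, -1.28]
ft_force: [-0.1, -2.5, 3.8]
width: 27.7
```

```bash
cat >> h.py <<'E'
def lines(d,n):
    "bubble vs black lines by intensity profile along the vial axis (mm along stand y)"
    im=cv2.GaussianBlur(d['pixels'],(0,0),.6)
    ys=np.arange(-45,45.01,.5);dx=1.5 if n=='top' else -1
    P=proj(d,[S+(20+dx)*X+a*Y+[0,0,52] for a in ys]).astype(np.float32)
    c=cv2.remap(im,P[:,:1],P[:,1:],cv2.INTER_CUBIC)[:,0].astype(float)
    g,rd=c[:,1],c[:,2]
    k=rd>.55*rd.max(); w=np.clip(rd-.4*rd.max(),0,None); b=(ys*w).sum()/w.sum()
    def mn(lo,hi):
        s=(ys-b>lo)&(ys-b<hi); v=g[s].max()-g[s]; v=np.clip(v-.6*v.max(),0,None); return (ys[s]*v).sum()/v.sum()
    L,H=mn(-20,-9.5),mn(9.5,20); print(n,'bubble',b.round(1),'lines',L.round(1),H.round(1),'offset',(b-(L+H)/2).round(2),'len',k.sum()*.5)
E
python3 -c "
from h import *
stat();d,s=bubble();lines(d,'top');lines(s,'scene')"
```

```text
tip past glide 51.3 lat 1.2
t 21.2 tcp [511.3 -81.4 -28.1] jaw -5.67 tilt [ 0.005 -0.005 -1.   ] w 27.7 F [-0.1 -2.5  3.8]
tool shift [-0.2 -0.5 -8.7] turn 0.33
top bubble y 3.1 x 21.5 n 48 green [-54.3  63.1] 317
scene bubble y -2.6 x 19.0 n 31 green [-62.4  56.7] 201
top bubble 3.2 lines -8.6 16.9 offset -0.97 len 16.0
scene bubble -3.0 lines -15.1 11.6 offset -1.21 len 17.5
```

The bubble reads between −1.3 and +0.3 mm by the different measures, so it is centred. I'll let go.

Emit:
{"method": "carry_out", "body": {"commands": [[0,0,0,0,0,0],[0,0,0,0,0,0],[0,0,0,0,0,0],[0,0,0,0,0,0],[0,0,0,0,0,0],[0,0,0,0,0,0],[0,0,0,0,0,0],[0,0,0,0,0,0]], "grip": 0}}

```text
t: 22.3
ee_pos: [509.6, -80.0, -29.2]
orientation: [1.28, 1.156, -1.282]
ft_force: [-0.3, -0.7, -0.1]
width: 87.6
```

```bash
python3 -c "
from h import *
stat();d,s=bubble();lines(d,'top');lines(s,'scene')"
```

```text
tip past glide 52.5 lat -0.7
t 22.3 tcp [509.6 -80.  -29.2] jaw -5.68 tilt [ 0.002 -0.004 -1.   ] w 87.6 F [-0.3 -0.7 -0.1]
tool shift [-1.2  1.3 -7.5] turn 0.32
top bubble y 3.1 x 21.6 n 46 green [-54.3  63.1] 317
scene bubble y -2.3 x 18.9 n 32 green [-62.4  56.7] 200
top bubble 3.3 lines -8.6 16.9 offset -0.88 len 16.0
scene bubble -2.5 lines -15.1 11.7 offset -0.79 len 17.5
```

Released, with the bubble steady at about −0.8 mm. Next I back straight up and check again.

Emit:
{"method": "carry_out", "body": {"commands": [[-0.01,0,0.002,0,0,0],[-0.02,0,0.004,0,0,0],[-0.03,0,0.01,0,0,0],[-0.04,0,0.02,0,0,0],[-0.04,0,0.03,0,0,0],[-0.03,0,0.03,0,0,0],[0,0,0,0,0,0],[0,0,0,0,0,0]]}}

```text
t: 23.4
ee_pos: [498.8, -177.6, 149.8]
orientation: [1.28, 1.155, -1.281]
ft_force: [-0.4, 0.5, -0.1]
width: 88.0
```

```bash
python3 -c "
from h import *
stat();d,s=bubble();lines(d,'top');lines(s,'scene')
a=proj(d,[G-40*Y])[0].astype(int);b=proj(s,[G-20*Y])[0].astype(int)
z=lambda i,p:cv2.resize(i[max(0,p[1]-50):p[1]+50,p[0]-50:p[0]+50],(400,400),interpolation=cv2.INTER_CUBIC)
save('fin',np.hstack([z(d['pixels'],a-[20,20]),z(s['pixels'],b+[15,0])]))"
```

```text
tip past glide -45.7 lat -1.1
t 23.4 tcp [ 498.8 -177.6  149.8] jaw -5.66 tilt [ 0.004 -0.005 -1.   ] w 88.0 F [-0.4  0.5 -0.1]
tool shift [ 177.3    1.7 -106.5] turn 0.34
top bubble y 3.1 x 21.6 n 46 green [-54.5  63.1] 319
scene bubble y -2.3 x 18.9 n 32 green [-62.4  56.7] 199
top bubble 3.3 lines -8.6 16.9 offset -0.85 len 16.0
scene bubble -2.5 lines -15.1 11.7 offset -0.78 len 18.0
```

View pics/fin.png

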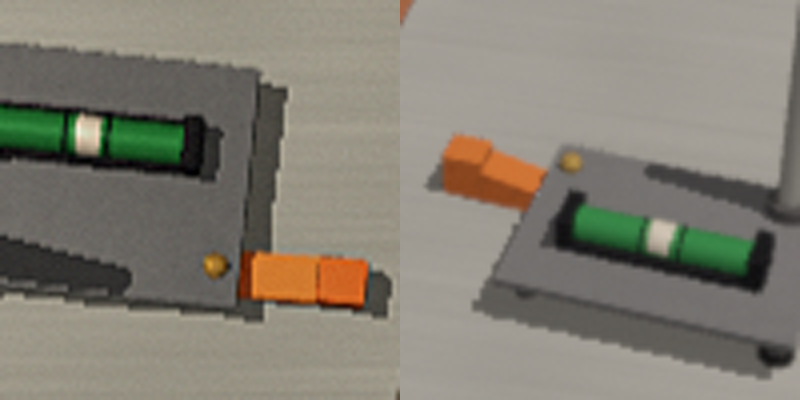

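The final view shows the wedge under the nut and flat on the desk, with the bubble between the lines (top-camera crop column 88, lines about 68/108). The gripper is clear, so I'll hand in.

```bash
python3 -c "
from h import *
print(ctrl.close_job())"
```

```text
the job is handed in; nothing more can be done
None
```

I eased the orange wedge, thin end first and flat on the desk, under the glide foot along the stand's +y. I stopped with the bubble centred, let go, backed the arm clear and handed the job in at about 23.5 s. The hand-in gives no verdict.

**Last checks:**
- **Bubble:** it reads about −0.8 mm against the black lines on both cameras. The reading did not change between letting go and backing away.
- **Wedge:** its tip is about 51 mm past the foot, within 1–2 mm of the foot's line.
- **Force:** the wrist force in the direction of insertion stayed near 10 N in the readings taken. The direct wedge-to-stand force was not measured.
- **Bystanders:** no bystander appeared to be touched, but I did not re-measure their positions at the end.

**What disagreed:**
- **Fingertip height:** the real fingertips sat about 36 mm above the reported TCP height. The first grasp closed just above the wedge's head without touching it. I found this in the wrist pictures, corrected it, and the second grasp held.
- **Bubble reference:** measured from the ends of the green vial instead of the lines, the two cameras gave about −1.3 mm (top) and +0.5 mm (scene). Both are within the 3 mm limit.

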